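# Pin the spring-loaded push rod to its fork

### The arm

A 7-joint arm with a two-finger parallel gripper is mounted at the origin on a cart in front of the work surface, level with it; the furniture and walls round the work are solid. World frame = base frame: x ahead of the robot, y to its left, z up, the work surface at z = 0. Lengths are in m, angles in rad, forces in N, time in s.
With the tool pointing down it reaches from about 0.425 to 0.875 m from the base axis. Payload 8.4 kg.
Tool frame: the origin (TCP) lies on the centre line of the jaws, within the pads' length; the fingertips stand 14 mm ahead of it and the grasp point (between the pads) lies 5 mm behind it; z points along the fingers, y is the line along which they close (so a half turn about z gives the same grasp; the last joint's range is limited). The gripper opens to 87 mm and grips with 3 to 60 N. Pads are 19 mm wide; open, the fingers measure 117 mm over their backs; the gripper's body (75 mm by 190 mm) begins 51 mm behind the grasp point.
Start: joints at [-1.413, 0.333, 0.04, 1.465, -0.013, 1.343, -0.059], TCP at [0.165, 0.629, 0.237] pointing down, gripper open.
Joint ranges: [-2.58, 2.58], [-0.38, 2.09], [-1.3, 1.39], [0.25, 2.4], [-1.5, 4.64], [0.08, 2.09], [-2.65, 2.65]. Speed limits (rad/s): [2.22, 2.22, 2.79, 2.79, 3.14, 3.14, 3.14].

### API

Orientations are given as [roll, pitch, yaw] about the fixed x, y, z axes, in that order (R = Rz(yaw) Ry(pitch) Rx(roll)).
In Python, from cell import state, grab_frame, camera_params, sign_off gives the robot as it stands. The module is installed in compiled form; this text tells all that it offers.
- The arm moves only by the tool send_rows, never from a script. Its argument "motion" is a list of rows, each a list of 6 numbers: the shift along the tool's x, y, z in cm, then the turn, a rotation vector about the tool's x, y, z in degrees. A call has 1 to 10 rows; each row shifts and turns the commanded pose from where the row before left it, along the tool's axes as they then stand; what a row does not reach is not made up. A row lasts 1/10 s, in which the tool goes at most 50 mm and 8.59 degrees, less where a joint would pass 70% of its speed; a pose out of reach is approached as far as the arm can. A call is refused whole if a number of a shift passes 5 or a number of a turn 8.59, either way. A call with a gripper value outside its range is refused whole. "hand" is the opening, from -1 (shut) to 1 (fully open), set as the call begins (left out, the last holds). The fingers move at their own pace and stop on an object; "squeeze" is the grip in N (left out, the last holds). Time passes only in rows, so rows that do not move let the fingers close. It gives the time, the measured TCP pose, the force, the opening and the grip force at its end, in the units of the state.
- state(): the state, without advancing time (a new reading comes with each control period).
- grab_frame(name): name is "side" or "top" or "wrist"; returns the picture (400x640x3 uint8, blue, green, red); there is no depth.
- camera_params(name): a dict with "intrinsics" (3x3 intrinsics, pixels), "dist" ([k1, k2, p1, p2, k3] as OpenCV has them; the pictures are not rectified), "T" (4x4, takes a point from camera to world coordinates); the wrist camera has in their place "mount" (4x4, takes a point from camera to tool coordinates, whose origin is the TCP and whose axes are the flange's). Camera axes: x right, y up, looking along -z (the intrinsics and any distortion apply to the point x, -y, -z); pixel columns grow to the right and rows downward; lengths in m; the calibration is good to about 2 mm. A picture is of the moment at which its call begins: read the wrist's pose just before it. camera_params takes no time and is no camera call.
- sign_off(): hands the job in; it is judged then, once.
The state is a dict: "clock": time; "joint_pos": joint angles; "dq": joint speeds; "joint_efforts": joint torques, N m; "tcp_pos": TCP position; "eef_rot": TCP orientation; "force": force on the tool from outside, world axes, zero at the start; "wrist_torque": the same for the moment, N m; "opening": finger opening in m; "gripper_force": force on a finger pad.
Only numpy, scipy, OpenCV 4.12 (cv2) and the standard library are available. Lean on these libraries where they do the work, as an engineer would, in place of code of your own. Each camera call takes 0.05 s, during which the arm holds its last target. There are 200 camera calls.

### The job

Couple the push rod of the press's pedal linkage to its fork with the longer of the two clevis pins in the wooden block: stand the pin in the hole of the upper ear, then push the spring-loaded rod in gently by its knob until its eye comes under the pin and the pin drops into it, then press it fully home past the spring ball in the lower ear, its collar flat on the fork and the rod's spring pulling on it. Feel for the hole and never force it: do not press the pin hard on the eye, and stop pushing the rod as soon as you feel the pin catch it, for the eye's bronze bush is soft. Leave the short pin, the hex key and the roll of tape where they are.

Things in the scene. Friction and masses are not known exactly. Their poses are not given: they have to be found in the camera images.
- linkage: Press pedal linkage unit, bolted down: grey base plate 216 x 78 x 8 mm with a bright steel fork at one end and a dark spring barrel on a saddle. Origin: on the bench under the middle of the fork's upright bore (z axis). x axis: along the rod from barrel to fork, the way the rod is pushed in. Nothing of the unit is higher than 76 mm.
- fork_top (a point): Middle of the hole's mouth on top of the fork, 76 mm above the bench. Fork: two level ears, 73 x 36 mm, each with a plain 13.5 mm hole; upper ear 56 to 76 mm, lower ear 28 to 40 mm above the bench. They reach 17 mm to -x of the bore and join the fork's back 56 mm to +x of it. Axes as the unit's.
- push_rod: Push rod of the unit, level, 48 mm above the bench; slides along x only. Origin: middle of the flat end face of the round black knob (34 mm across, 26 mm long) at its tail; x axis towards the fork. At rest the origin is at x = -182 mm in the unit's frame. On the rod's front end sits a flat dark steel eye, 14 mm thick, 28 mm wide, that lies between the ears.
- barrel (a point): Middle of the spring barrel (35 mm across, 44 mm long), through which the rod runs. The spring inside drives the rod back to rest when let go: 3 N at rest, 0.18 N more per mm, and about 0.7 N of friction. Travel from rest to the inner stop is 29 mm.
- long_pin: The longer clevis pin, steel, 90 g, 12 mm thick. Origin: middle of the underside of its collar (23 mm across, 5 mm high); z up. Shank 62 mm below it. Stands in either hole of the wooden block. Home in the fork its origin is 76 mm above the bench. Loose fit (1.5 mm play): it drops into the eye by its own weight when the holes line up.
- pin_grip (a point): Middle of the long pin's ribbed round grip, 16 mm across, reaching from 5 to 26 mm above the collar's underside. The short pin has the same grip.
- pin_nose (a point): Tip of the long pin: bullet nose with a 8 mm flat end, tapering over the last 4 mm. Stood in the upper ear over solid metal of the eye, the pin stays up by itself, its nose 21 mm below the top of the fork.
- fork_bore (a point): Point on the fork's bore at the height of the eye (48 mm). The bushed eye has a 13.5 mm hole with 22 mm of solid metal in front of it; it is screwed into the rod and nut-locked at a length that differs each time and is not measured: at rest its hole lies 4 to 24 mm short (-x) of this point, so solid metal lies under the upper ear's hole.
- catch (a point): Spring ball in the side (+y) of the lower ear's hole, 34 mm above the bench, that grips the pin's shank. The pin does not fall past it: dropped through the eye it stops with its nose on the ball, collar some 5 to 20 mm above the fork, and must be pressed down with about 8 to 15 N to pass it, then with less until the collar lands.
- short_pin: The shorter clevis pin, the same but with a 34 mm shank, so that it stands 28 mm lower in the block; too short to reach the lower ear. Origin: middle of the underside of its collar.
- pin_block: Light wooden block, 110 x 48 x 34 mm, fixed to the bench, with two 13.5 mm holes 26 mm deep at x = -28 and +28 mm. Origin: centre of its underside; x axis along its length.
- masking_roll: Green roll of tape, 69 mm across and 21 mm high, lying flat on the bench. Origin: middle of its underside.
- hex_key: Hex key, 83 mm long and 5 mm thick, lying on the bench. Origin: its middle.
Things that resemble listed ones, but are neither listed nor needed, are in the scene too. What is shaped like the long_pin but blue or purple is not meant.

How it is judged:
At the end, for the whole second after the job is handed in: The long pin stands upright (within 4.5 degrees) in the fork's bore (within 2 mm of its middle), its collar down on the upper ear (origin 76 mm above the bench, +2 / -1.5 mm), at rest, and it passes through the rod's eye: the rod's spring pulls on it with more than 1 N (z of long_pin in the frame of linkage between 0.0745 and 0.078 m and x of long_pin in the frame of linkage between -0.002 and 0.002 m and y of long_pin in the frame of linkage between -0.002 and 0.002 m and angle between long_pin's own z axis and vertical below 0.08 rad and contact force between long_pin and push_rod above 1 N and linear speed of long_pin below 0.01 m/s); the robot touches nothing.
It fails at once if the pin and the rod's eye press on each other with more than 25 N (contact force between long_pin and push_rod above 25 N).
It fails at once if the pin has dropped into the eye (collar 5 to 35 mm above the fork) and the rod is driven on against it with more than 14 N (contact force between long_pin and push_rod above 14 N and z of long_pin in the frame of linkage between 0.081 and 0.111 m).
It fails at once if the pin is pressed on the linkage unit (fork, eye and ball together) with more than 80 N (contact force between long_pin and linkage above 80 N).
It fails at once if the short pin is moved more than 25 mm (distance of short_pin from where it was at the start of the episode above 0.025 m).
It fails at once if the roll of tape or the hex key is moved more than 25 mm (distance of any of masking_roll, hex_key from where it was at the start of the episode above 0.025 m).
It also fails if it takes over 72 s, if anything falls off the work surface, if the arm or the gripper's body presses on something with over 40 N, if the wrist force passes 120 N, or if a joint passes its speed limit or range.

## Working session

There is one attempt and no reset: what is moved stays moved. The work goes in short steps, Python scripts to look and compute and a tool call to move; the robot and the scene stay as the last step left them, time stands still between calls to the robot, and variables do not carry over. Pictures are saved under pics/ and viewed, at most 10 in all, crops included, and the job is handed in when it is done.

Besides the shell and the picture viewer there is one more tool, called after "Request:" as a command line: name --pt "numbers of a row" for each row, then --argument value for the rest. send_rows: Moves the arm, as the interface text tells. Its arguments: {"type":"object","properties":{"motion":{"type":"array"},"hand":{"type":"number"},"squeeze":{"type":"number"}},"required":["motion"]}

```bash
mkdir -p pics; cat > h.py <<'E'
import numpy as np,cv2
from cell import state,grab_frame,camera_params
from scipy.spatial.transform import Rotation as Ro
def camT(n,s=None):
    p=camera_params(n)
    if n!='wrist': return p,np.array(p['T'])
    T=np.eye(4);T[:3,:3]=Ro.from_euler('xyz',s['eef_rot']).as_matrix();T[:3,3]=s['tcp_pos']
    return p,T@np.array(p['mount'])
def ray(n,uv,s=None):
    p,T=camT(n,s)
    u=cv2.undistortPoints(np.array([[uv]],float),np.array(p['intrinsics']),np.array(p['dist']))[0,0]
    return T[:3,3],T[:3,:3]@np.array([u[0],-u[1],-1])
def atz(n,uv,z,s=None):
    o,d=ray(n,uv,s);return o+d*(z-o[2])/d[2]
def proj(n,P,s=None):
    p,T=camT(n,s);q=(np.array(P)-T[:3,3])@T[:3,:3]
    q=q*[1,-1,-1]
    return cv2.projectPoints(q[None],np.zeros(3),np.zeros(3),np.array(p['intrinsics']),np.array(p['dist']))[0][0,0]
def tri(L):
    A=np.zeros((3,3));b=np.zeros(3)
    for n,uv,s in L:
        o,d=ray(n,uv,s);d=d/np.linalg.norm(d);M=np.eye(3)-np.outer(d,d);A+=M;b+=M@o
    return np.linalg.solve(A,b)
E
python3 - <<'E'
from h import *
s=state();print({k:np.round(v,3).tolist() for k,v in s.items()})
for n in ['side','top']:
    cv2.imwrite(f'pics/{n}0.png',grab_frame(n));p=camera_params(n);print(n,np.round(p['T'],2).tolist(),np.round(p['intrinsics'],0).tolist())
p=camera_params('wrist');print(np.round(p['mount'],3).tolist())
E
```

```text
{'clock': 0.0, 'joint_pos': [-1.413, 0.334, 0.04, 1.466, -0.013, 1.343, -0.059], 'dq': [0.0, 0.0, -0.0, -0.0, -0.001, -0.003, -0.0], 'joint_efforts': [-0.0, -65.634, 1.335, -40.382, -0.06, 0.045, 0.0], 'tcp_pos': [0.165, 0.628, 0.236], 'eef_rot': [-3.14, 0.0, 2.885], 'force': [1.245, 0.189, -0.544], 'wrist_torque': [-0.041, 0.004, -0.002], 'gripper_force': 0.0, 'opening': 0.087}
side [[0.89, 0.23, -0.39, 0.16], [-0.45, 0.45, -0.77, -0.71], [-0.01, 0.86, 0.51, 0.63], [0.0, 0.0, 0.0, 1.0]] [[440.0, 0.0, 313.0], [0.0, 440.0, 192.0], [0.0, 0.0, 1.0]]
top [[-0.06, 0.98, -0.2, 0.36], [-1.0, -0.05, 0.01, 0.1], [-0.0, 0.2, 0.98, 1.11], [0.0, 0.0, 0.0, 1.0]] [[406.0, 0.0, 321.0], [0.0, 406.0, 198.0], [0.0, 0.0, 1.0]]
[[-0.0, 0.971, 0.24, 0.065], [1.0, 0.0, 0.0, 0.0], [0.0, 0.24, -0.971, -0.149], [0.0, 0.0, 0.0, 1.0]]
```

View pics/top0.png

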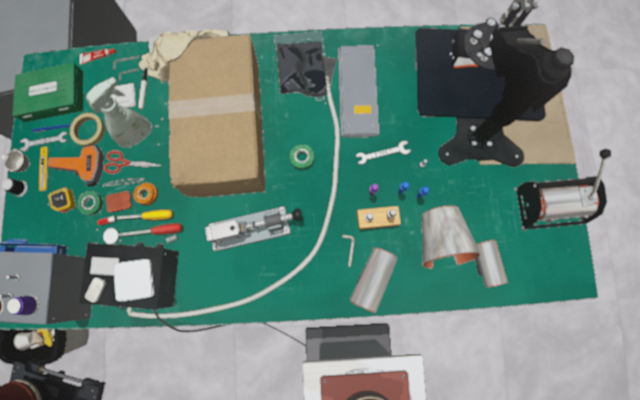

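View pics/side0.png

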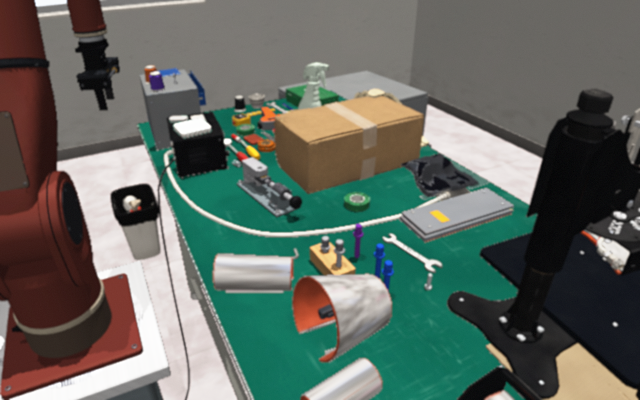

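The top view shows the linkage with its fork at about (215,232) and its knob at (297,215). The block is at (379,217) with pins at (369,217) and (391,216). The blue and purple pins nearby are decoys. The side view shows the block's pins at (325,243) and (339,247). I'll enlarge both areas.

```bash
python3 - <<'E'
import cv2,numpy as np
t=cv2.imread('pics/top0.png');s=cv2.imread('pics/side0.png')
a=cv2.resize(t[190:255,195:415],(792,234),interpolation=cv2.INTER_CUBIC) #x3.6
b=cv2.resize(s[150:282,230:370],(374,352),interpolation=cv2.INTER_CUBIC)
c=cv2.resize(s[225:285,300:370],(410,352),interpolation=cv2.INTER_CUBIC)
o=np.zeros((590,792,3),np.uint8);o[:234]=a;o[236:588,:374]=b;o[236:588,378:788]=c
cv2.imwrite('pics/c1.png',o)
E
```

```text
(no output)
```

View pics/c1.png

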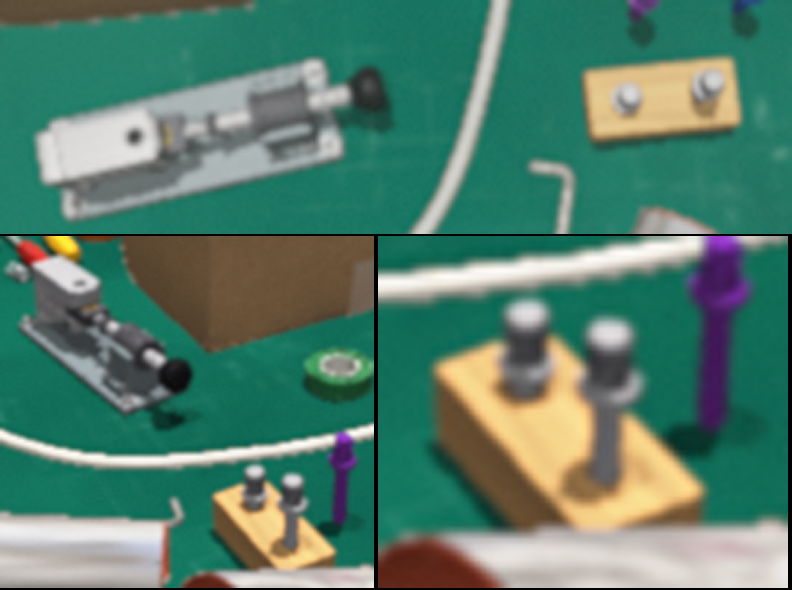

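Enlarged, the long pin is the right-hand one in both views: top (393,212), side (340,241). Bare shank shows under its collar there, while the left pin's collar sits low, so the left pin is the short one. The fork hole is at top (232,228) and side (260,168).

```bash
python3 - <<'E'
from h import *
tp=lambda x,y:(195+x/3.6,190+y/3.6)
sc=lambda x,y:(300+(x-378)/5.857,225+(y-236)/5.867)
sb=lambda x,y:(230+x/2.671,150+(y-236)/2.667)
def t(n,L): print(n,np.round(L,4))
t('pin top tri',tri([('top',tp(713,78),None),('side',sc(611,330),None)]))
t('pin top@.096',atz('top',tp(713,78),.096)); t('side',atz('side',sc(611,330),.096))
t('short top@.068',atz('top',tp(630,93),.068)); t('side',atz('side',sc(527,310),.068))
t('hole tri',tri([('top',tp(134,136),None),('side',sb(80,283),None)]))
h=atz('top',tp(134,136),.076);t('hole top',h);t('hole side',atz('side',sb(80,283),.076))
k=atz('top',tp(369,88),.058);t('knob',k);t('knob side',atz('side',sb(176,374),.05))
b=atz('top',tp(278,104),.06);t('barrel',b)
d=k-h;print(np.linalg.norm(d[:2]),np.degrees(np.arctan2(-d[1],-d[0])))
for q in [(583,70),(735,58),(742,127),(592,140)]: t('blk',atz('top',tp(*q),.034))
E
```

```text
pin top tri [ 0.5225 -0.095   0.0941]
pin top@.096 [ 0.5208 -0.0941  0.096 ]
side [ 0.5227 -0.0974  0.096 ]
short top@.068 [ 0.5178 -0.038   0.068 ]
side [ 0.5204 -0.0409  0.068 ]
hole tri [0.5072 0.3208 0.0725]
hole top [0.5051 0.3205 0.076 ]
hole side [0.5068 0.3141 0.076 ]
knob [0.5337 0.1511 0.058 ]
knob side [0.537  0.1464 0.05  ]
barrel [0.5253 0.2179 0.06  ]
0.17177652415665193 99.61054841208653
blk [ 0.5425 -0.0085  0.034 ]
blk [ 0.5451 -0.1237  0.034 ]
blk [ 0.4926 -0.1241  0.034 ]
blk [ 0.4894 -0.0114  0.034 ]
```

Request:
send_rows --pt "-4.6 -0.8 0 0 0 4.2" --pt "-4.5 -0.8 0 0 0 4.2" --pt "-4.5 -0.8 0 0 0 4.2" --pt "-4.4 -0.8 0 0 0 4.2" --pt "-4.4 -0.8 0 0 0 4.2" --pt "-4.3 -0.8 0 0 0 4.2" --pt "-4.2 -0.8 0 0 0 4.2" --pt "-4.2 -0.8 0 0 0 4.2" --pt "-4.1 -0.8 0 0 0 4.2" --pt "-4.1 -0.8 0 0 0 4.2" --hand 0.0

```text
clock: 1.1
tcp_pos: [0.4771, 0.3302, 0.2362]
eef_rot: [-3.141, 0.0, 2.149]
force: [-0.0, -0.7, 0.2]
opening: 0.0435
gripper_force: 0.0
```

Request:
send_rows --pt "-4 0 0 0 0 3.3" --pt "-4 0 0 0 0 3.3" --pt "-4 0 0 0 0 3.3" --pt "-4 0 0 0 0 3.3" --pt "-4 0 0 0 0 3.3" --pt "-4 0 0 0 0 3.3" --pt "-4 0 0 0 0 3.3" --pt "-4 0 0 0 0 3.3" --pt "0 0 0 0 0 3.3" --pt "0 0 0 0 0 3.3"

```text
clock: 2.1
tcp_pos: [0.5937, 0.0353, 0.2363]
eef_rot: [-3.141, 0.0, 1.57]
force: [0.3, 1.4, 0.8]
opening: 0.0438
gripper_force: 0.0
```

```bash
cat > go.py <<'E'
import sys
from h import *
s=state()
t=np.array(eval(sys.argv[1]));yaw=float(sys.argv[2]) if len(sys.argv)>2 else None
R=Ro.from_euler('xyz',s['eef_rot'])
print('t',round(s['clock'],2),'tcp',np.round(s['tcp_pos'],4),'rot',np.round(np.degrees(s['eef_rot']),2),'F',np.round(s['force'],2),'open',round(s['opening'],4))
print('shift cm',np.round(100*R.inv().apply(t-s['tcp_pos']),2))
if yaw is not None: print('turn',np.round(np.degrees((R.inv()*Ro.from_euler('xyz',[np.pi,0,np.radians(yaw)])).as_rotvec()),2))
E
python3 go.py '[.522,-.096,.16]' 90
```

```text
t 2.1 tcp [0.5937 0.0353 0.2363] rot [-1.7997e+02  2.0000e-02  8.9960e+01] F [0.26 1.41 0.84] open 0.0438
shift cm [-13.13  -7.16   7.64]
turn [-0.03  0.02 -0.04]
```

Request:
send_rows --pt "-4 -2 0 0 0 0" --pt "-4 -2 1 0 0 0" --pt "-4 -2 2 0 0 0" --pt "-1.1 -1.2 2.5 0 0 0" --pt "0 0 0 0 0 0" --pt "0 0 0 0 0 0"

```text
clock: 2.7
tcp_pos: [0.5225, -0.0935, 0.1817]
eef_rot: [-3.141, -0.0, 1.576]
force: [0.7, -0.4, 0.8]
opening: 0.0434
gripper_force: 0.0
```

```bash
cat > wv.py <<'E'
import sys,json
from h import *
s=state();cv2.imwrite(f'pics/{sys.argv[1]}.png',grab_frame('wrist'))
json.dump({k:np.array(s[k]).tolist() for k in('tcp_pos','eef_rot')},open(f'pics/{sys.argv[1]}.json','w'))
print(np.round(s['tcp_pos'],4))
E
python3 wv.py w1; python3 -c "
from h import *
s=state()
print(proj('wrist',[.522,-.096,.096],s),proj('wrist',[.519,-.04,.068],s))"
```

```text
[ 0.5225 -0.0935  0.1817]
[318.21831714 213.52219427] [315.40387112 145.05837638]
```

View pics/w1.png

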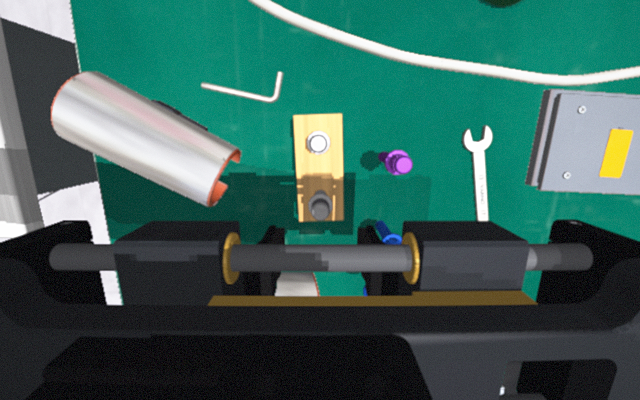

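The wrist view shows the short pin's top at about (318,143) and the long pin in shadow near (320,206). I'll enlarge it.

```bash
python3 -c "
import cv2
i=cv2.imread('pics/w1.png')[105:235,280:360]
cv2.imwrite('pics/w1c.png',cv2.resize(cv2.convertScaleAbs(i,alpha=1.5),None,fx=4.5,fy=4.5,interpolation=cv2.INTER_CUBIC))"
```

```text
(no output)
```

View pics/w1c.png

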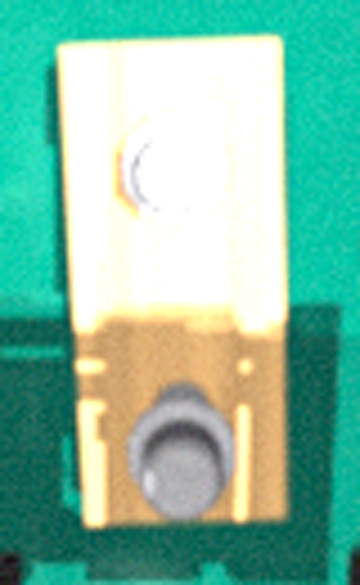

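The crop shows the long pin's top at (320.4,212) and its collar at (320.2,204), with the shank visible below. That confirms it is the long pin.

```bash
python3 - <<'E'
from h import *
import json
s=json.load(open('pics/w1.json'))
print(atz('wrist',(320.4,212.1),.096,s),atz('wrist',(320.2,204.3),.073,s),atz('wrist',(318,142.5),.068,s))
E
python3 go.py '[.523,-.0955,.0915]' 90
```

```text
[ 0.52292084 -0.0950536   0.096     ] [ 0.5226691  -0.09412482  0.073     ] [ 0.52044323 -0.03818168  0.068     ]
t 2.75 tcp [ 0.5233 -0.093   0.1822] rot [ 1.7996e+02 -1.0000e-02  9.0360e+01] F [0.37 1.14 0.78] open 0.0434
shift cm [-0.25 -0.04  9.07]
turn [ 0.04 -0.01  0.36]
```

Request:
send_rows --pt "-0.2 -0.05 3 0 0 0" --pt "0 0 3 0 0 0" --pt "0 0 2 0 0 0" --pt "0 0 1.1 0 0 0" --pt "0 0 0 0 0 0" --pt "0 0 0 0 0 0"

```text
clock: 3.35
tcp_pos: [0.523, -0.0958, 0.0916]
eef_rot: [3.14, 0.0, 1.577]
force: [0.2, -0.2, 0.3]
opening: 0.0435
gripper_force: 0.0
```

Request:
send_rows --pt "0 0 0 0 0 0" --pt "0 0 0 0 0 0" --pt "0 0 0 0 0 0" --pt "0 0 0 0 0 0" --pt "0 0 0 0 0 0" --pt "0 0 0 0 0 0" --hand -1 --squeeze 30

```text
clock: 3.95
tcp_pos: [0.5221, -0.0961, 0.0908]
eef_rot: [3.141, -0.0, 1.576]
force: [-0.5, -0.2, 3.3]
opening: 0.0146
gripper_force: 30.0
```

Request:
send_rows --pt "0 0 -1 0 0 0" --pt "0 0 -2 0 0 0" --pt "0 0 -4 0 0 0" --pt "0 0 -4 0 0 0" --pt "2 0 0 0 0 0" --pt "4 0 0 0 0 0" --pt "4 0 0 0 0 0" --pt "4 0 0 0 0 0" --pt "4 0 0 0 0 0" --pt "4 0 0 0 0 0"

```text
clock: 4.95
tcp_pos: [0.5206, 0.1253, 0.2012]
eef_rot: [3.141, -0.0, 1.575]
force: [0.3, 0.1, -1.6]
opening: 0.0146
gripper_force: 30.0
```

Request:
send_rows --pt "4 0 0 0 0 0" --pt "4 -0.5 0 0 0 0" --pt "4 -0.5 0 0 0 0" --pt "2 0 0 0 0 0" --pt "0 0 0 0 0 0" --pt "0 0 0 0 0 0" --pt "0 0 0 0 0 0"

```text
clock: 5.65
tcp_pos: [0.5107, 0.262, 0.2008]
eef_rot: [3.141, 0.001, 1.573]
force: [0.0, -0.2, -1.4]
opening: 0.0147
gripper_force: 30.0
```

```bash
python3 wv.py w2; python3 -c "
from h import *
s=state();print(s['force'],s['opening']);print(proj('wrist',[.507,.32,.076],s))"
```

```text
[0.5107 0.262  0.2008]
[-0.31980037 -0.28755903 -1.81560157] 0.014954901718553354
[316.1121758  139.09935694]
```

View pics/w2.png

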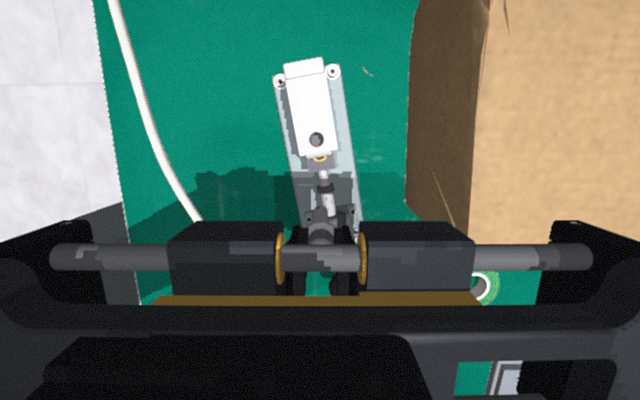

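Wrist view with the pin held: the fork hole is at about (316.5,139.5) and the fork lies along the image vertical, leaning slightly. I'll take the hole's centroid and compute the shift.

```bash
python3 - <<'E'
from h import *
import json
s=json.load(open('pics/w2.json'))
g=cv2.imread('pics/w2.png',0)[125:153,303:330]
n,l,st,c=cv2.connectedComponentsWithStats((g<130).astype(np.uint8))
print([(st[i].tolist(),(c[i]+[303,125]).round(1).tolist()) for i in range(1,n) if st[i][4]>15])
for uv in [(316.5,139.5)]: print(atz('wrist',uv,.076,s))
q=[atz('wrist',u,.076,s)[:2] for u in [(299,155),(337,150),(288,75),(325,70)]];print(np.round(q,4))
d=(q[2]+q[3]-q[0]-q[1])/2;print(np.linalg.norm(d),np.degrees(np.arctan2(d[1],d[0])),np.linalg.norm(q[1]-q[0]))
E
```

```text
[([7, 8, 13, 13, 74], [317.3, 137.9])]
[0.50738048 0.31952178 0.076     ]
[[0.4908 0.3051]
 [0.5267 0.3099]
 [0.4821 0.3758]
 [0.515  0.38  ]]
0.07108647128871333 98.26213158992297 0.0361290965078362
```

```bash
python3 go.py '[.5067,.3185,.166]' 90
```

```text
t 5.7 tcp [0.5107 0.262  0.2008] rot [1.7999e+02 2.0000e-02 9.0140e+01] F [-0.32 -0.29 -1.82] open 0.015
shift cm [ 5.65 -0.39  3.48]
turn [0.01 0.02 0.14]
```

Request:
send_rows --pt "2.5 -0.2 0 0 0 0" --pt "2 -0.19 0 0 0 0" --pt "1.15 0 0 0 0 0" --pt "0 0 2 0 0 0" --pt "0 0 1.2 0 0 0" --pt "0 0 0.3 0 0 0" --pt "0 0 0 0 0 0" --pt "0 0 0 0 0 0"

```text
clock: 6.5
tcp_pos: [0.5064, 0.3201, 0.1662]
eef_rot: [3.141, -0.0, 1.575]
force: [-0.1, 0.2, -2.0]
opening: 0.0149
gripper_force: 30.0
```

```bash
python3 -c "
from h import *
a=grab_frame('side');cv2.imwrite('pics/s2f.png',a)
b=grab_frame('top');cv2.imwrite('pics/t2f.png',b)
u=proj('side',[.507,.319,.08]);v=proj('top',[.507,.319,.08]);print(u,v)
f=lambda i,p:cv2.resize(i[int(p[1])-30:int(p[1])+30,int(p[0])-30:int(p[0])+30],(390,390),interpolation=cv2.INTER_CUBIC)
print(int(u[0])-30,int(u[1])-30)
cv2.imwrite('pics/s2.png',np.hstack([f(a,u),f(b,v)]))"
```

```text
[259.28973336 165.58112462] [232.44042721 226.79877761]
229 135
```

View pics/s2.png

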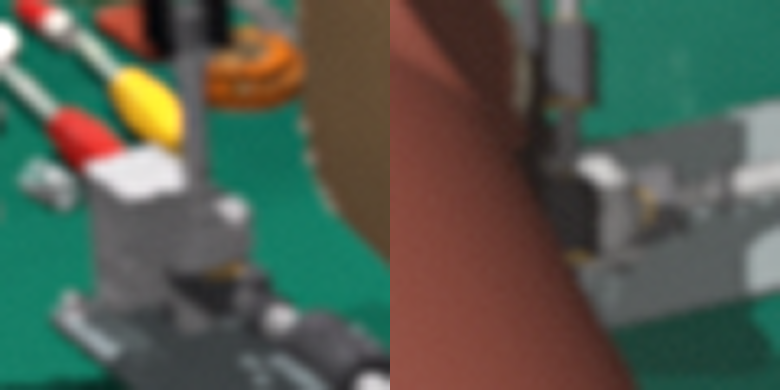

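The side crop shows the pin's nose hanging over the fork's top, roughly above the hole. TCP y reads 0.3201, so I'll correct by about -1.3 mm and feel down.

Request:
send_rows --pt "-0.12 0 0 0 0 0" --pt "0 0 0.2 0 0 0" --pt "0 0 0.2 0 0 0" --pt "0 0 0.2 0 0 0" --pt "0 0 0.2 0 0 0" --pt "0 0 0.1 0 0 0" --pt "0 0 0 0 0 0"

```text
clock: 7.3
tcp_pos: [0.5059, 0.3191, 0.1563]
eef_rot: [-3.141, 0.0, 1.576]
force: [0.9, -0.7, -1.2]
opening: 0.015
gripper_force: 30.0
```

Request:
send_rows --pt "0 0 0.1 0 0 0" --pt "0 0 0.1 0 0 0" --pt "0 0 0.1 0 0 0" --pt "0 0 0.1 0 0 0" --pt "0 0 0 0 0 0"

```text
clock: 7.8
tcp_pos: [0.5059, 0.3191, 0.1524]
eef_rot: [-3.141, 0.0, 1.576]
force: [0.7, -0.2, -0.6]
opening: 0.015
gripper_force: 30.0
```

Request:
send_rows --pt "0 0 0.15 0 0 0" --pt "0 0 0.15 0 0 0" --pt "0 0 0.15 0 0 0" --pt "0 0 0.15 0 0 0" --pt "0 0 0.15 0 0 0" --pt "0 0 0.15 0 0 0" --pt "0 0 0 0 0 0"

```text
clock: 8.5
tcp_pos: [0.5059, 0.3191, 0.1433]
eef_rot: [-3.141, 0.0, 1.576]
force: [0.3, -0.7, -0.6]
opening: 0.0153
gripper_force: 30.0
```

Request:
send_rows --pt "0 0 0.1 0 0 0" --pt "0 0 0.1 0 0 0" --pt "0 0 0.1 0 0 0" --pt "0 0 0.1 0 0 0" --pt "0 0 0 0 0 0"

```text
clock: 9.0
tcp_pos: [0.5059, 0.3191, 0.1394]
eef_rot: [-3.141, 0.0, 1.576]
force: [0.2, -0.1, -1.0]
opening: 0.0145
gripper_force: 30.0
```

Request:
send_rows --pt "0 0 0 0 0 0" --pt "0 0 0 0 0 0" --pt "0 0 0 0 0 0" --pt "0 0 0 0 0 0" --hand -0.3

```text
clock: 9.4
tcp_pos: [0.5061, 0.3192, 0.1397]
eef_rot: [3.141, -0.0, 1.576]
force: [0.1, -0.2, -0.3]
opening: 0.0291
gripper_force: 0.0
```

Request:
send_rows --pt "0 0 -1 0 0 0" --pt "0 0 -3 0 0 0" --pt "0 0 -3 0 0 0" --pt "0 0 -3 0 0 0" --pt "-4 0 0 0 0 0" --pt "-4 0 0 0 0 0" --pt "-1 0 0 0 0 0" --pt "0 0 0 0 0 0" --pt "0 0 0 0 0 0"

```text
clock: 10.3
tcp_pos: [0.5063, 0.2303, 0.24]
eef_rot: [3.141, -0.001, 1.576]
force: [0.5, 1.2, 0.4]
opening: 0.0307
gripper_force: 0.0
```

```bash
python3 wv.py w3; python3 -c "
from h import *
import json
s=json.load(open('pics/w3.json'))
print([proj('wrist',p,s).round() for p in ([.507,.3195,.143],[.507,.3195,.122],[.507,.3195,.076],[.535,.14,.048])])
a=cv2.imread('pics/w3.png');b=grab_frame('side');cv2.imwrite('pics/s3f.png',b)
cv2.imwrite('pics/w3c.png',np.hstack([cv2.resize(a[20:290,200:470],(400,400)),cv2.resize(b[120:220,210:310],(400,400),interpolation=cv2.INTER_CUBIC)]))"
```

```text
[0.5063 0.2303 0.24  ]
[array([321., 101.]), array([321., 104.]), array([321., 108.]), array([342., 256.])]
```

View pics/w3c.png

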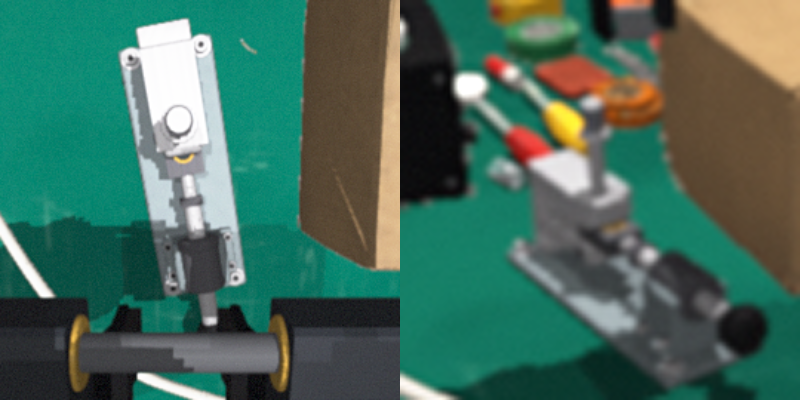

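The pin stands in the upper ear: its grip is at wrist (321,101) as predicted, and the side view shows it upright. Next I'll work out the knob approach.

```bash
python3 - <<'E'
from h import *
import json
s=json.load(open('pics/w3.json'))
a=np.radians(99);ex=np.array([np.cos(a),np.sin(a)]);ey=np.array([-ex[1],ex[0]]);H=np.array([.507,.3195])
for n,u,z in [('bush near rim',(200+181*.675,20+160*.675),.055),('barrel mid',(200+206*.675,20+262*.675),.065),('rod/knob neck',(200+209*.675,20+320*.675),.053),('plate corner L',(200+165*.675,20+294*.675),.008),('plate corner R',(200+243*.675,20+284*.675),.008)]:
    p=atz('wrist',u,z,s)[:2];print(n,p.round(4),'unit',np.round([(p-H)@ex,(p-H)@ey],4))
print('knob face',H-.182*ex, 'cable',atz('top',(329,210),.008),atz('top',(331,190),.008))
E
python3 go.py '[.5385,.110,.24]' 99
```

```text
bush near rim [0.5083 0.2991] unit [-0.0203  0.0019]
barrel mid [0.5283 0.2218] unit [-0.0998 -0.0057]
rod/knob neck [0.5326 0.1692] unit [-0.1525 -0.0018]
plate corner L [0.4943 0.1779] unit [-0.1379  0.0347]
plate corner R [0.5669 0.188 ] unit [-0.1393 -0.0386]
knob face [0.53547107 0.13974072] cable [0.54976206 0.06623528 0.008     ] [0.60601938 0.05729608 0.008     ]
t 10.4 tcp [0.5061 0.2309 0.2396] rot [-1.7999e+02 -1.0000e-02  9.0410e+01] F [-0.4   0.74 -0.32] open 0.0306
shift cm [-12.11   3.15  -0.05]
turn [-0.01 -0.01 -8.59]
```

Request:
send_rows --pt "-3.5 1 0 0 0 0" --pt "-4 1 0 0 0 0" --pt "-3.5 1 0 0 0 0" --pt "-1.1 0.15 0 0 0 0" --pt "0 0 3 0 0 -4.3" --pt "0 0 4 0 0 -4.3" --pt "0 0 4 0 0 0" --pt "0 0 4 0 0 0" --pt "0 0 0 0 0 0" --pt "0 0 0 0 0 0" --hand -1 --squeeze 20

```text
clock: 11.4
tcp_pos: [0.5385, 0.1091, 0.0899]
eef_rot: [-3.14, 0.001, 1.727]
force: [0.7, 0.0, 1.0]
opening: 0.0007
gripper_force: 0.0
```

```bash
python3 go.py '[.5385,.110,.047]' 99
```

```text
t 11.4 tcp [0.5385 0.1091 0.0899] rot [-1.7993e+02  3.0000e-02  9.8950e+01] F [0.73 0.04 0.96] open 0.0007
shift cm [0.09 0.02 4.29]
turn [-0.07  0.03 -0.05]
```

Request:
send_rows --pt "0 0.15 2 0 0 0" --pt "0 0 1.5 0 0 0" --pt "0 0 0.8 0 0 0" --pt "0 0 0 0 0 0" --pt "0.4 0 0 0 0 0" --pt "0.4 0 0 0 0 0" --pt "0.2 0 0 0 0 0" --pt "0 0 0 0 0 0" --pt "0 0 0 0 0 0"

```text
clock: 12.3
tcp_pos: [0.5386, 0.1185, 0.0468]
eef_rot: [3.141, -0.0, 1.726]
force: [0.6, -0.5, -0.6]
opening: 0.0004
gripper_force: 0.0
```

Request:
send_rows --pt "0.1 0 0 0 0 0" --pt "0.1 0 0 0 0 0" --pt "0.1 0 0 0 0 0" --pt "0.1 0 0 0 0 0" --pt "0.0 0 0 0 0 0"

```text
clock: 12.8
tcp_pos: [0.5378, 0.1225, 0.0465]
eef_rot: [-3.142, 0.0, 1.726]
force: [-0.4, 0.8, -1.1]
opening: 0.0005
gripper_force: 0.0
```

Force sensing is noisy by about 1 N. No contact yet, so I'll go on in small steps.

Request:
send_rows --pt "0.1 0 0 0 0 0" --pt "0.1 0 0 0 0 0" --pt "0.1 0 0 0 0 0" --pt "0.1 0 0 0 0 0" --pt "0.0 0 0 0 0 0"

```text
clock: 13.3
tcp_pos: [0.5372, 0.1265, 0.0466]
eef_rot: [-3.142, -0.0, 1.726]
force: [-0.2, -0.7, 0.8]
opening: 0.0003
gripper_force: 0.0
```

Request:
send_rows --pt "0.1 0 0 0 0 0" --pt "0.1 0 0 0 0 0" --pt "0.1 0 0 0 0 0" --pt "0.0 0 0 0 0 0"

```text
clock: 13.7
tcp_pos: [0.5368, 0.1288, 0.0466]
eef_rot: [-3.142, 0.001, 1.726]
force: [0.8, -3.0, 1.0]
opening: 0.0003
gripper_force: 1.2
```

```bash
cat > ck.py <<'E'
from h import *
r=cv2.imread('pics/s3f.png');s=state();b=grab_frame('side')
u,v=proj('side',[.5065,.3195,.13]).astype(int)
t=r[v-14:v+9,u-5:u+6]
m=cv2.matchTemplate(b[v-20:v+45,u-11:u+12],t,cv2.TM_CCOEFF_NORMED)
_,q,_,l=cv2.minMaxLoc(m)
print('t',round(s['clock'],2),'y',np.round(s['tcp_pos'][:2],4),'F',np.round(s['force'],1),'pin px shift',l[0]-6,l[1]-6,'score',round(q,2))
E
python3 ck.py
```

```text
t 13.7 y [0.5368 0.1288] F [ 0.8 -3.   1. ] pin px shift 0 0 score 1.0
```

Request:
send_rows --pt "0.1 0 0 0 0 0" --pt "0.1 0 0 0 0 0" --pt "0.1 0 0 0 0 0" --pt "0.0 0 0 0 0 0"

```text
clock: 14.15
tcp_pos: [0.5364, 0.1316, 0.0466]
eef_rot: [-3.141, 0.001, 1.725]
force: [0.3, -4.7, 1.1]
opening: 0.0004
gripper_force: 2.4
```

```bash
python3 ck.py
```

```text
t 14.15 y [0.5364 0.1316] F [ 0.3 -4.7  1.1] pin px shift 2 1 score 0.93
```

Request:
send_rows --pt "0.07 0 0 0 0 0" --pt "0.07 0 0 0 0 0" --pt "0.06 0 0 0 0 0" --pt "0.0 0 0 0 0 0"

```text
clock: 14.6
tcp_pos: [0.536, 0.1335, 0.0466]
eef_rot: [-3.141, 0.001, 1.725]
force: [0.1, -5.6, 1.3]
opening: 0.0004
gripper_force: 2.6
```

```bash
python3 ck.py
```

```text
t 14.6 y [0.536  0.1335] F [ 0.1 -5.6  1.3] pin px shift 2 1 score 0.93
```

Request:
send_rows --pt "0.07 0 0 0 0 0" --pt "0.07 0 0 0 0 0" --pt "0.06 0 0 0 0 0" --pt "0.0 0 0 0 0 0"

```text
clock: 15.05
tcp_pos: [0.5356, 0.1355, 0.0466]
eef_rot: [-3.141, 0.001, 1.725]
force: [-1.0, -5.7, 2.3]
opening: -0.0002
gripper_force: 2.5
```

```bash
python3 ck.py
```

```text
t 15.05 y [0.5356 0.1355] F [-1.  -5.7  2.3] pin px shift 2 1 score 0.93
```

Request:
send_rows --pt "0.05 0 0 0 0 0" --pt "0.05 0 0 0 0 0" --pt "0.05 0 0 0 0 0" --pt "0.0 0 0 0 0 0"

```text
clock: 15.5
tcp_pos: [0.5354, 0.1371, 0.0465]
eef_rot: [-3.141, 0.001, 1.725]
force: [-0.7, -6.2, 2.0]
opening: 0.0007
gripper_force: 2.5
```

```bash
python3 ck.py
```

```text
t 15.5 y [0.5354 0.1371] F [-0.7 -6.2  2. ] pin px shift 2 1 score 0.93
```

Request:
send_rows --pt "0.05 0 0 0 0 0" --pt "0.05 0 0 0 0 0" --pt "0.05 0 0 0 0 0" --pt "0.0 0 0 0 0 0"

```text
clock: 15.95
tcp_pos: [0.5351, 0.1384, 0.0465]
eef_rot: [-3.141, 0.001, 1.725]
force: [-0.4, -5.4, 1.8]
opening: 0.0004
gripper_force: 2.6
```

```bash
python3 ck.py
```

```text
t 15.95 y [0.5351 0.1384] F [-0.4 -5.4  1.8] pin px shift 2 1 score 0.93
```

Request:
send_rows --pt "0.05 0 0 0 0 0" --pt "0.05 0 0 0 0 0" --pt "0.05 0 0 0 0 0" --pt "0.0 0 0 0 0 0"

```text
clock: 16.4
tcp_pos: [0.5349, 0.1398, 0.0465]
eef_rot: [-3.141, 0.001, 1.725]
force: [-0.9, -5.8, 2.2]
opening: 0.0003
gripper_force: 2.7
```

```bash
python3 ck.py
```

```text
t 16.4 y [0.5349 0.1398] F [-0.9 -5.8  2.2] pin px shift 2 1 score 0.93
```

Request:
send_rows --pt "0.05 0 0 0 0 0" --pt "0.05 0 0 0 0 0" --pt "0.05 0 0 0 0 0" --pt "0.0 0 0 0 0 0"

```text
clock: 16.85
tcp_pos: [0.5346, 0.1413, 0.0465]
eef_rot: [-3.141, 0.001, 1.725]
force: [-0.2, -6.1, 2.5]
opening: 0.0005
gripper_force: 2.8
```

```bash
python3 ck.py
```

```text
t 16.85 y [0.5346 0.1413] F [-0.2 -6.1  2.5] pin px shift 1 1 score 0.92
```

Request:
send_rows --pt "0.04 0 0 0 0 0" --pt "0.04 0 0 0 0 0" --pt "0.04 0 0 0 0 0" --pt "0.0 0 0 0 0 0"

```text
clock: 17.3
tcp_pos: [0.5345, 0.1424, 0.0465]
eef_rot: [-3.141, 0.001, 1.725]
force: [0.1, -6.1, 1.7]
opening: 0.0008
gripper_force: 2.9
```

```bash
python3 ck.py
```

```text
t 17.3 y [0.5345 0.1424] F [ 0.1 -6.1  1.7] pin px shift 0 0 score 0.7
```

```bash
python3 -c "
from h import *
b=grab_frame('side');a=cv2.imread('pics/s3f.png')
cv2.imwrite('pics/s4.png',np.hstack([cv2.resize(i[130:200,230:300],(400,400),interpolation=cv2.INTER_CUBIC) for i in (a,b)]))"
```

```text
(no output)
```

View pics/s4.png

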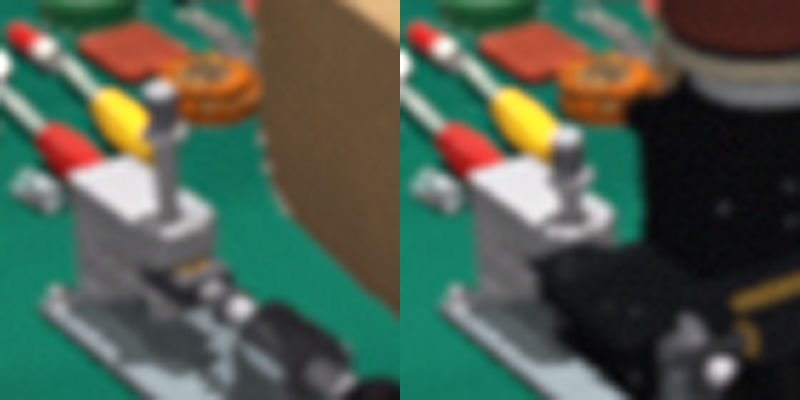

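The pin has dropped: the right panel shows its collar about 12–14 mm above the fork, so it has caught the eye. I'll back off gently, rise, and go to press it from above.

Request:
send_rows --pt "-0.1 0 0 0 0 0" --pt "-0.2 0 0 0 0 0" --pt "-0.5 0 0 0 0 0" --pt "-1 0 0 0 0 0" --pt "-1 0 0 0 0 0" --pt "0 0 -3 0 0 0" --pt "0 0 -4 0 0 0" --pt "0 0 -4 0 0 0" --pt "0 0 -4 0 0 0" --pt "0 0 0 0 0 0"

```text
clock: 18.4
tcp_pos: [0.5419, 0.1153, 0.2021]
eef_rot: [3.133, -0.003, 1.725]
force: [0.9, 0.3, -0.3]
opening: 0.0005
gripper_force: 0.0
```

```bash
python3 ck.py; python3 go.py '[.5063,.3195,.2]' 99
```

```text
t 18.4 y [0.5419 0.1153] F [ 0.9  0.3 -0.3] pin px shift 0 0 score 0.71
t 18.45 tcp [0.5406 0.1152 0.1993] rot [ 1.7971e+02 -1.0000e-01  9.8840e+01] F [0.17 0.43 0.42] open 0.0001
shift cm [20.71 -0.25 -0.04]
turn [ 0.29 -0.1  -0.16]
```

Request:
send_rows --pt "3 0 0 0 0 0" --pt "4 -0.1 0 0 0 0" --pt "4 -0.1 0 0 0 0" --pt "4 0 0 0 0 0" --pt "3.5 0 0 0 0 0" --pt "2.2 0 0 0 0 0" --pt "0 0 2 0 0 0" --pt "0 0 2 0 0 0" --pt "0 0 1 0 0 0" --pt "0 0 0 0 0 0"

```text
clock: 19.45
tcp_pos: [0.504, 0.3185, 0.1442]
eef_rot: [-3.138, 0.002, 1.725]
force: [-0.5, -0.3, 1.2]
opening: 0.0009
gripper_force: 0.0
```

```bash
python3 go.py '[.5063,.3195,.136]' 99
```

```text
t 19.45 tcp [0.504  0.3185 0.1442] rot [-1.798e+02  1.300e-01  9.885e+01] F [-0.48 -0.31  1.2 ] open 0.0009
shift cm [0.06 0.24 0.82]
turn [-0.2   0.13 -0.15]
```

Request:
send_rows --pt "0.05 0.24 0.3 0 0 0" --pt "0 0 0.3 0 0 0" --pt "0 0 0.2 0 0 0" --pt "0 0 0.2 0 0 0" --pt "0 0 0.2 0 0 0" --pt "0 0 0.2 0 0 0" --pt "0 0 0 0 0 0"

```text
clock: 20.15
tcp_pos: [0.5079, 0.3212, 0.1336]
eef_rot: [3.14, -0.001, 1.726]
force: [-0.6, -0.2, 5.5]
opening: 0.0005
gripper_force: 2.8
```

```bash
python3 go.py '[.5063,.3195,.116]'
```

```text
t 20.15 tcp [0.5079 0.3212 0.1336] rot [ 1.799e+02 -6.000e-02  9.889e+01] F [-0.64 -0.2   5.52] open 0.0005
shift cm [-0.15 -0.19  1.76]
```

Request:
send_rows --pt "-0.1 -0.1 0.1 0 0 0" --pt "0 0 0.1 0 0 0" --pt "0 0 0.1 0 0 0" --pt "0 0 0 0 0 0"

```text
clock: 20.55
tcp_pos: [0.5078, 0.3209, 0.1319]
eef_rot: [3.138, -0.003, 1.726]
force: [-1.1, 1.3, 11.8]
opening: 0.0004
gripper_force: 6.1
```

Request:
send_rows --pt "0 0 0.1 0 0 0" --pt "0 0 0.1 0 0 0" --pt "0 0 0 0 0 0"

```text
clock: 20.85
tcp_pos: [0.5076, 0.3208, 0.1296]
eef_rot: [3.138, -0.003, 1.726]
force: [-0.6, 0.8, 10.6]
opening: 0.0004
gripper_force: 5.2
```

Moving down at about 11 N, so it is passing the ball.

Request:
send_rows --pt "0 0 0.15 0 0 0" --pt "0 0 0.15 0 0 0" --pt "0 0 0.15 0 0 0" --pt "0 0 0 0 0 0"

```text
clock: 21.25
tcp_pos: [0.5075, 0.3206, 0.1248]
eef_rot: [3.139, -0.002, 1.726]
force: [0.1, 0.8, 7.9]
opening: 0.0008
gripper_force: 4.1
```

Request:
send_rows --pt "0 0 0.15 0 0 0" --pt "0 0 0.15 0 0 0" --pt "0 0 0.15 0 0 0" --pt "0 0 0 0 0 0"

```text
clock: 21.65
tcp_pos: [0.5075, 0.3207, 0.1202]
eef_rot: [3.139, -0.002, 1.726]
force: [-0.0, 0.6, 7.5]
opening: 0.0005
gripper_force: 3.7
```

Request:
send_rows --pt "0 0 0.1 0 0 0" --pt "0 0 0.1 0 0 0" --pt "0 0 0 0 0 0"

```text
clock: 21.95
tcp_pos: [0.5075, 0.3206, 0.1183]
eef_rot: [3.139, -0.002, 1.726]
force: [0.3, 1.0, 8.0]
opening: 0.0005
gripper_force: 4.1
```

Request:
send_rows --pt "0 0 0.1 0 0 0" --pt "0 0 0.1 0 0 0" --pt "0 0 0.1 0 0 0" --pt "0 0 0 0 0 0"

```text
clock: 22.35
tcp_pos: [0.5079, 0.3209, 0.1164]
eef_rot: [3.138, -0.003, 1.726]
force: [-2.1, -1.1, 16.9]
opening: 0.0002
gripper_force: 8.8
```

Request:
send_rows --pt "0 0 0.1 0 0 0" --pt "0 0 0.1 0 0 0" --pt "0 0 0 0 0 0"

```text
clock: 22.65
tcp_pos: [0.5082, 0.3211, 0.1161]
eef_rot: [3.137, -0.004, 1.726]
force: [-7.9, -4.9, 32.1]
opening: 0.0004
gripper_force: 16.4
```

Hard stop at z 0.116, so the collar has landed. I'll retreat straight up and look.

Request:
send_rows --pt "0 0 -0.5 0 0 0" --pt "0 0 -2 0 0 0" --pt "0 0 -4 0 0 0" --pt "0 0 -4 0 0 0" --pt "-4 0 0 0 0 0" --pt "-4 0 0 0 0 0" --pt "-2 0 0 0 0 0" --pt "0 0 0 0 0 0" --pt "0 0 0 0 0 0" --pt "0 0 0 0 0 0"

```text
clock: 23.65
tcp_pos: [0.5215, 0.2221, 0.2164]
eef_rot: [-3.141, -0.0, 1.728]
force: [-0.3, -0.1, -0.2]
opening: 0.0004
gripper_force: 0.0
```

```bash
python3 -c "
from h import *
s=state();print(s['force'],s['tcp_pos']);b=grab_frame('side');w=grab_frame('wrist')
print(proj('wrist',[.507,.3195,.1],s))
cv2.imwrite('pics/f.png',np.hstack([cv2.resize(b[130:230,230:330],(400,400),interpolation=cv2.INTER_CUBIC),cv2.resize(w[30:230,220:420],(400,400),interpolation=cv2.INTER_CUBIC)]))"
```

```text
[-0.25315171 -0.12276462 -0.20368528] [0.52148301 0.22213811 0.21639682]
[320.93048467  92.07381905]
```

View pics/f.png

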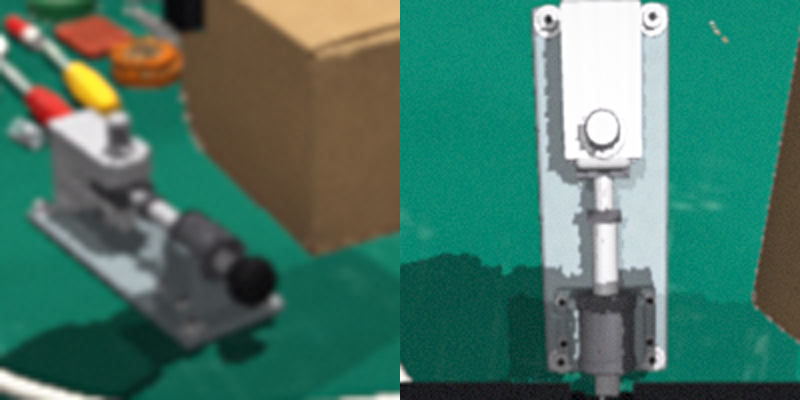

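The pin is home with its collar on the fork, the rod has stayed in with the eye under the ear, and the robot is clear of everything.

```bash
python3 -c "
from cell import sign_off
print(sign_off())"
```

```text
the job is handed in; nothing more can be done
None
```

The long pin is pressed home through the rod's eye with its collar down on the fork and the rod held in by it, and I handed the job in at about 24 s; no verdict came back.

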